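# Set up a rocking balance on its domed pivot and load both pans

### The arm

A 6-joint arm with a two-finger parallel gripper is mounted at the origin on the work surface; the furniture and walls round the work are solid. World frame = base frame: x ahead of the robot, y to its left, z up, the work surface at z = 0. Lengths are in m, angles in rad, forces in N, time in s.
With the tool pointing down it reaches from about 0.25 to 0.725 m from the base axis. Payload 4 kg.
Tool frame: the origin (TCP) lies midway between the tips of the shut fingers; the grasp point (between the pads) lies 19 mm behind it; z points along the fingers, y is the direction in which the jaws open and shut (so a half turn about z gives the same grasp; the last joint's range is limited). The gripper opens to 85 mm and grips with 20 to 120 N. Pads are 22 mm wide; open, the fingers measure 114 mm over their backs; the gripper's body (76 mm by 85 mm) begins 54 mm behind the grasp point. The pads swing forward as they close: fully open they stand 13 mm farther back than shut.
Start: joints at [1.239, 0.241, 0.005, 1.335, 0, 1.571], TCP at [0.163, 0.473, 0.231] pointing down, gripper open.
Joint ranges: [-2.72, 2.72], [-1.05, 1.87], [-1.09, 1.28], [-1.99, 2.15], [-1.42, 1.44], [-3.14, 3.14]. Speed limits (rad/s): [2.79, 2.79, 3.14, 3.14, 3.14, 3.14].

### API

Orientations are given as a rotation vector (axis times angle).
In Python, from station import ctrl, planner, snapshot, calibration, order, monitor gives the robot as it stands. Calls block until the motion is done:
- ctrl.move_to(position, orientation): joint-space move of the TCP to a pose.
- ctrl.movel(position, feed=0.15, rot=None): straight line of the TCP; rot=None keeps the orientation; feed is the mean speed in m/s.
- ctrl.set_joints(angles): joint-space move.
- ctrl.set_gripper(opening): finger opening in m; the grip force is fixed at half the most; returns when the fingers have stopped.
- ctrl.sleep(seconds).
- planner.ik(position, orientation): joint angles nearest the present ones, or None.
- snapshot(name): name is "scene" or "top" or "wrist"; returns the picture (480x640x3 uint8, red, green, blue); there is no depth.
- calibration(name): a dict with "fx", "fy", "cx", "cy" (pixels), "pose" (4x4, takes a point from camera to world coordinates). Camera axes: x right, y down, z forward; pixel columns grow to the right and rows downward; lengths in m; the calibration is good to about 2 mm. The wrist camera is an equidistant fisheye: a pixel r from the principal point sees the ray r / f radians off the axis. A picture is of the moment at which its call begins: read the wrist's pose just before it. calibration takes no time and is no camera call; for the wrist camera it gives the pose at the moment of the call.
A pose or a line that the arm cannot do raises ctrl.IKError and nothing moves.
- order.close_job(): hands the job in, once; it reports no verdict.
Readings, each from a call of its own:
- monitor.get_clock(): time.
- monitor.get_joint_pos(): joint angles.
- monitor.get_joint_vel(): joint speeds.
- monitor.get_joint_torque(): joint torques, N m.
- monitor.get_tcp_pos(): TCP position.
- monitor.get_tcp_rot(): TCP orientation.
- monitor.get_contact_force(): force on the tool from outside, world axes, zero at the start.
- monitor.get_ft_torque(): the same for the moment, N m.
- monitor.get_width(): finger opening in m.
Only numpy, scipy, OpenCV 4.12 (cv2) and the standard library are available. Lean on these libraries where they do the work, as an engineer would, in place of code of your own. Each camera call takes 0.05 s, during which the arm holds its last target.

### The job

Set up the rocking balance: pick up the metal beam by its black grip and lay it on top of the white dome so that it balances there, level, when you let go. Then stand the two lidded pale aluminium dishes on it, one in the middle of each yellow-edged pan, and leave the beam balanced on the dome and near level with both dishes on it. Do not disturb the blue-capped vial or the glass dish.

Things in the scene. Friction and masses are not known exactly. Their poses are not given: they have to be found in the camera images.
- dome: White domed pivot, fixed to the worktop (elsewhere in each run): spherical cap, 20 mm high, curvature radius 140 mm, black foot ring 147 mm across, black 13 mm dot at the crown; it grips, nothing slips on it. Origin: centre of its underside, z up. A power strip 38 mm high (plugs and leads to 100 mm) lies 100 to 150 mm to its right (-y): lay the beam so that no end comes over it.
- dome_top (a point): The crown of the dome (its highest point, at the black dot), 20 mm above the worktop.
- beam: Balance beam: flat steel bar, 190 mm long (its x), 48 wide (y), 10 thick, 0.7 kg, symmetrical; starts flat on the worktop. On its middle a black grip block, 34 mm along x, 16 across y, from 10 to 41 mm above the underside. A yellow-edged round pan, 66 mm across, 2 thick, on each end. Origin: centre of the underside, z up. Laid on the dome d mm off its middle it settles tilted about d/130 rad.
- grip (a point): Point in the middle of the beam's black grip block, 30 mm above the underside of the beam and 11 mm below the top of the block.
- pan_a (a point): Centre of the top face of the pan at the +x end of the beam: 68 mm from the beam's middle, 12 mm above its underside. Moves with the beam: on the dome, a pan loaded with the first dish sinks by 2 to 4 mm (0.03 to 0.05 rad); with both dishes on, the beam is near level. A push of 1 N on an unloaded pan tilts it by about 0.07 rad.
- pan_b (a point): Centre of the top face of the pan at the -x end of the beam: 68 mm from the beam's middle, 12 mm above its underside. Moves with the beam.
- petri: Bystander: shallow round glass dish with grains, 90 mm across, 16 mm high. Origin: centre of its underside.
- dish_1: Round sample dish of pale aluminium, its lid closed and fixed on: 60 mm across at the lid's skirt (21 to 30 mm above the underside), 56 mm below that, 34 mm high over the small lid knob, 45 to 65 g. Origin: centre of its underside, z up. Either pan will do.
- dish_2: The other aluminium dish, same shape and size as dish_1. Origin: centre of its underside, z up.
- vial: Bystander: glass vial with a blue cap, upright, 32 mm across, 72 mm tall. Origin: centre of its underside.
Mind the look-alikes: they are no part of the job. Of the things that look like the beam, the largest one is meant. Leave any pink look-alike of the dish_2 alone.

How it is judged:
On the way:
1. the empty beam balances on the dome: level within 5 degrees (0.09 rad), let go of, its middle within 25 mm of the crown (contact force between beam and dome above 2 N and angle between beam's own z axis and vertical below 0.09 rad and horizontal distance between beam and dome_top below 0.025 m and contact force between the fingers and beam below 0.2 N), for 0.5 s.
At the end, for the whole second after the job is handed in: The beam rests on the dome, its middle within 25 mm of the crown, tilted at most 0.09 rad; the two dishes stand upright on it, one on each pan, each within 12 mm of its pan's centre; all is let go of and at rest (under 30 mm/s) (all of step 1 and height (world z) of beam above 0.016 m and ((distance between dish_1 and pan_a below 0.012 m and distance between dish_2 and pan_b below 0.012 m) or (distance between dish_1 and pan_b below 0.012 m and distance between dish_2 and pan_a below 0.012 m)) and angle between each of dish_1, dish_2's own z axis and vertical below 0.15 rad and linear speed of each of beam, dish_1, dish_2 below 0.03 m/s); the robot touches nothing.
It fails at once if the vial is shifted by more than 20 mm or knocked over (distance of vial from where it was at the start of the episode above 0.02 m or angle between vial's own z axis and vertical above 0.5 rad).
It fails at once if the glass dish is shifted by more than 20 mm (distance of petri from where it was at the start of the episode above 0.02 m).
It fails at once if a sample dish is tipped over (angle between any of dish_1, dish_2's own z axis and vertical above 0.8 rad).
It also fails if it takes over 72 s, if anything falls off the work surface, if the arm or the gripper's body presses on something with over 40 N, if the wrist force passes 120 N, or if a joint passes its speed limit or range.

## Working session

There is one attempt and no reset: what is moved stays moved. The work goes in short steps, each a Python script; the robot and the scene stay as the last script left them, time stands still between calls to the robot, and variables do not carry over. Pictures are saved under pics/ and viewed, and the job is handed in when it is done.

```bash
ls; mkdir -p pics
python3 - <<'E'
from station import ctrl, planner, snapshot, calibration, order, monitor
import cv2, numpy as np
np.set_printoptions(precision=4,suppress=True)
for n in ["scene","top","wrist"]:
    c=calibration(n); print(n,{k:c[k] for k in("fx","fy","cx","cy")}); print(c["pose"])
    im=snapshot(n); cv2.imwrite(f"pics/{n}0.png",im[:,:,::-1])
print(monitor.get_clock(), monitor.get_tcp_rot(), monitor.get_width())
E
```

```text
pics
scene {'fx': 522.9699520375699, 'fy': 522.9699520375699, 'cx': 312.98921646627537, 'cy': 230.3766662308911}
[[ 0.5485 -0.4968  0.6725 -0.3362]
 [-0.8359 -0.305   0.4564 -0.8333]
 [-0.0216 -0.8125 -0.5826  0.7162]
 [ 0.      0.      0.      1.    ]]
top {'fx': 470.85461067796405, 'fy': 470.85461067796405, 'cx': 309.57085740467244, 'cy': 237.36479446583715}
[[-0.0115 -0.9867  0.1619  0.2425]
 [-0.9999  0.0105 -0.0072 -0.3206]
 [ 0.0054 -0.162  -0.9868  1.0818]
 [ 0.      0.      0.      1.    ]]
wrist {'fx': 371.64829954431775, 'fy': 371.64829954431775, 'cx': 317.7629975783185, 'cy': 234.2588734411938}
[[ 0.3261  0.9083  0.2621  0.0966]
 [ 0.9453 -0.3126 -0.0929  0.4956]
 [-0.0025  0.2781 -0.9606  0.3723]
 [ 0.      0.      0.      1.    ]]
0.15 [-0.5187 -3.0982  0.0025] 0.08521915576566783
```

View pics/scene0.png

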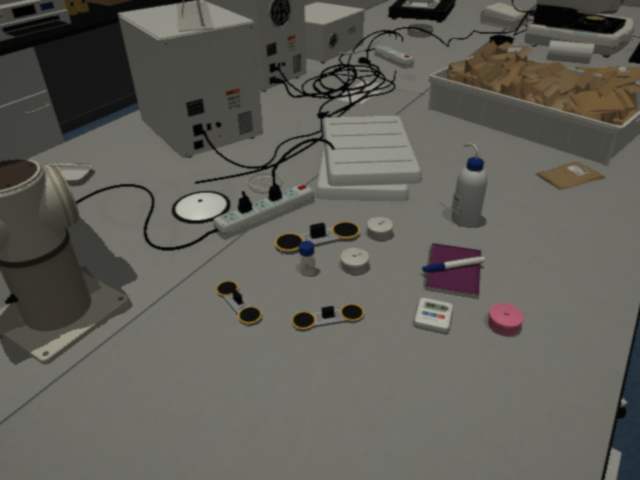

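View pics/top0.png

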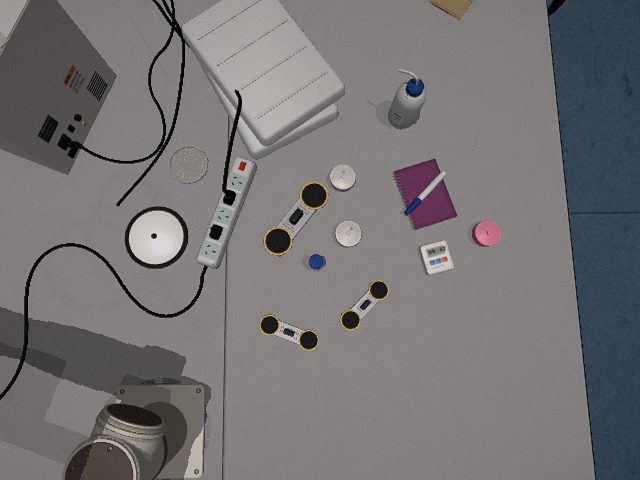

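View pics/wrist0.png

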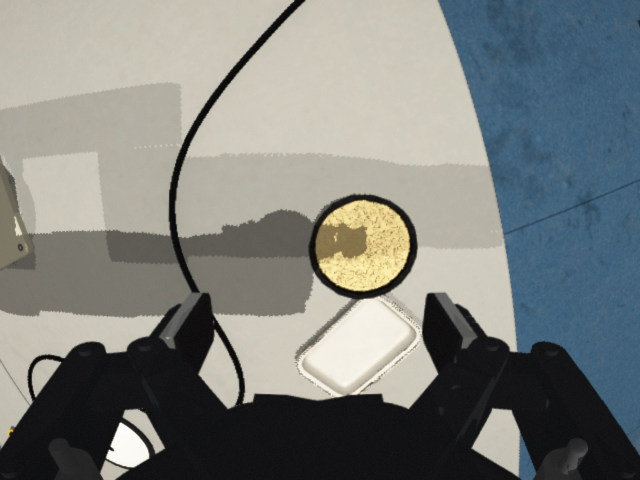

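The beam could be any of the three bars in the top view: (296,217), which is the largest, (365,305) or (289,332). I'll take (296,217). The dish candidates are (343,178), (348,234) and a pink one at (487,233). I'll take the two pale ones. The dome is at (154,236), the vial at (317,261), the glass dish at (189,165) and the strip near (227,212). Next is a close crop to check, then the measurements.

```bash
cat > h.py <<'E'
from station import ctrl, planner, snapshot, calibration, order, monitor
import cv2, numpy as np
from scipy.spatial.transform import Rotation as R
np.set_printoptions(precision=4,suppress=True)
def ray(c,px,fish=False):
    x=(px[0]-c["cx"])/c["fx"]; y=(px[1]-c["cy"])/c["fy"]
    if fish:
        r=np.hypot(x,y); d=np.array([x/r*np.sin(r),y/r*np.sin(r),np.cos(r)]) if r>1e-9 else np.array([0,0,1.])
    else: d=np.array([x,y,1.])
    P=np.array(c["pose"]); return P[:3,3],P[:3,:3]@d
def plane(c,px,z,fish=False):
    o,d=ray(c,px,fish); return o+d*(z-o[2])/d[2]
def proj(c,p,fish=False):
    P=np.array(c["pose"]); q=P[:3,:3].T@(np.asarray(p)-P[:3,3])
    if fish:
        r=np.hypot(q[0],q[1]); t=np.arctan2(r,q[2]); return np.array([c["cx"]+c["fx"]*t*q[0]/r,c["cy"]+c["fy"]*t*q[1]/r])
    return np.array([c["cx"]+c["fx"]*q[0]/q[2],c["cy"]+c["fy"]*q[1]/q[2]])
def fit_circle(pts):
    A=np.c_[2*pts,np.ones(len(pts))]; s=np.linalg.lstsq(A,(pts**2).sum(1),rcond=None)[0]
    return s[:2],np.sqrt(s[2]+s[:2]@s[:2])
def yellow(im):
    h=cv2.cvtColor(im,cv2.COLOR_RGB2HSV); return cv2.inRange(h,(17,110,100),(35,255,255))
def rings(c,im,z,fish=False,mina=30):
    """yellow pan rings -> world centre,radius: fit outer hull contour on plane z"""
    m=yellow(im); m=cv2.morphologyEx(m,cv2.MORPH_CLOSE,np.ones((5,5)))
    out=[]
    for k in cv2.findContours(m,cv2.RETR_EXTERNAL,cv2.CHAIN_APPROX_NONE)[0]:
        if len(k)<mina: continue
        p=cv2.convexHull(k)[:,0].astype(float)
        w=np.array([plane(c,q,z,fish)[:2] for q in p]); ce,r=fit_circle(w)
        out.append((p.mean(0),ce,r,np.std(np.hypot(*(w-ce).T)-r)))
    return out
def down(yaw):
    """tool pointing down, jaw (tool y) axis at world angle yaw"""
    y=np.array([np.cos(yaw),np.sin(yaw),0]); z=np.array([0,0,-1.]); x=np.cross(y,z)
    return R.from_matrix(np.c_[x,y,z]).as_rotvec()
def save(n,im,box=None,s=1):
    if box: im=im[box[1]:box[3],box[0]:box[2]]
    im=cv2.resize(im,None,fx=s,fy=s,interpolation=cv2.INTER_CUBIC) if s!=1 else im
    cv2.imwrite(f"pics/{n}.png",im[:,:,::-1])
E
python3 - <<'E'
from h import *
im=cv2.imread("pics/top0.png")[:,:,::-1].copy(); c=calibration("top")
for r in rings(c,im,0.012): print("ring",*r)
save("crop1",im,(110,140,370,340),3)
for n,p,z in [("dot",(154,236),.02),("d1",(343,178),.03),("d2",(348,234),.03),("vial",(317,261),.072),("petri",(189,165),.016),("strip near",(210,262),.038),("strip far",(243,162),.038),("stripL",(198,262),.038)]:
    print(n,plane(c,p,z))
im=cv2.imread("pics/scene0.png")[:,:,::-1].copy(); c=calibration("scene")
for r in rings(c,im,0.012): print("ring",*r)
save("crop2",im,(150,150,410,345),3)
print(plane(c,(200,201),.02))
E
```

```text
ring [308.5882 340.2353] [ 0.1877 -0.3231] 0.02226624651182308 0.00025468219443288646
ring [269.1875 323.    ] [ 0.2217 -0.2358] 0.022317456634743233 0.0003277377473732119
ring [350.6    319.2667] [ 0.2303 -0.4169] 0.022212528914003448 0.00034080898212470985
ring [378.     288.8667] [ 0.2965 -0.483 ] 0.022342801484705053 0.0003423819288229327
ring [277.3333 241.7778] [ 0.4115 -0.2549] 0.032639778798785435 0.0002874153773526465
ring [312.8947 194.3158] [ 0.5181 -0.3391] 0.03252373326987215 0.0004353877559038135
dot [0.4236 0.0267 0.02  ]
d1 [ 0.5534 -0.4072  0.03  ]
d2 [ 0.4219 -0.4155  0.03  ]
vial [ 0.3564 -0.3434  0.072 ]
petri [ 0.5927 -0.047   0.016 ]
strip near [ 0.3606 -0.106   0.038 ]
strip far [ 0.5914 -0.1768  0.038 ]
stripL [ 0.3609 -0.0794  0.038 ]
ring [305.     321.3846] [ 0.2276 -0.4228] 0.02205966226179804 0.0002882564809579604
ring [248.875  316.0625] [ 0.1851 -0.3293] 0.021998453346975075 0.0003567763500356333
ring [358.9091 312.9091] [ 0.294  -0.4896] 0.021878941949951186 0.0003657143410221192
ring [344.6 311.6] [ 0.294  -0.4885] 0.021637626014053498 0.0005394961200402385
ring [218.75  287.375] [ 0.2188 -0.2403] 0.020485564282358353 0.0005275378956015165
ring [282.5    243.6667] [ 0.4116 -0.2583] 0.03188185931701591 0.00042230523533861664
ring [346.4667 229.6   ] [ 0.5188 -0.3436] 0.03228349594594197 0.0004725006336357503
ring [572.0714 175.5714] [ 1.0439 -0.7279] 0.06385609557726546 0.011562502650217904
ring [532.3333  80.    ] [ 1.7235 -0.4629] 0.03061840519816092 0.00877263522887636
ring [462.8333  72.3333] [ 1.6649 -0.1939] 0.03494690843347231 0.002867700126794077
ring [601.2  99. ] [ 1.7484 -0.7123] 0.2527154592847187 0.047709065268403794
ring [536.625  67.25 ] [ 1.8513 -0.449 ] 0.06751866557430193 0.01695358208643862
ring [513.2308  73.3846] [ 1.7664 -0.3582] 0.1184809560342879 0.02731382331291769
[0.4249 0.0221 0.02  ]
```

View pics/crop1.png

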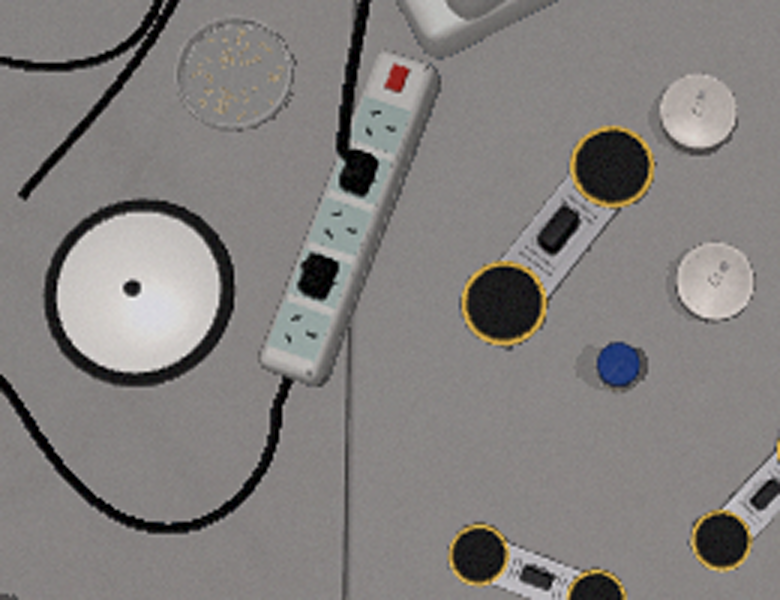

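View pics/crop2.png

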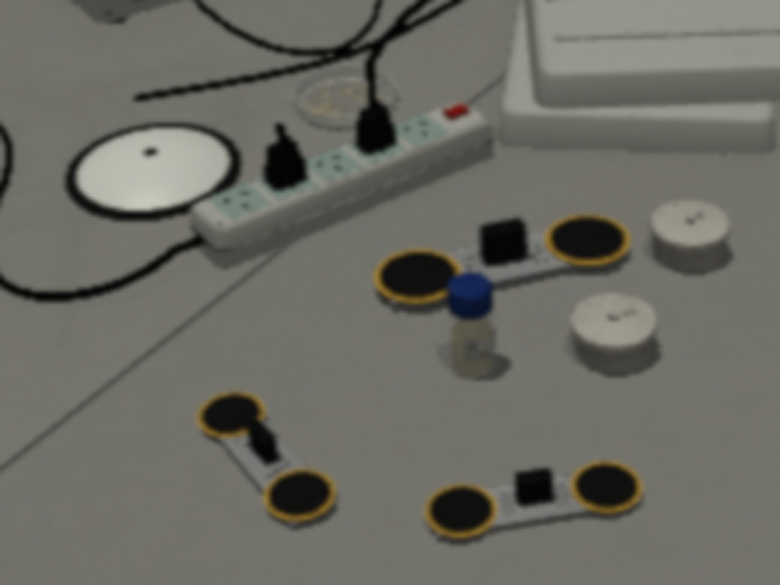

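Top crop: the chosen beam's pans are at (613,167) and (504,303), with the black grip at (558,230). The pan radius fits at 32.6 mm, against 22 mm on the look-alikes. The pale dishes are at (698,112) and (715,280), and the dome dot is at (132,288). Now I'll check reachability and hover over the beam with the wrist camera.

Run:
```python
from h import *
bc=np.array([.465,-.298]); a=np.deg2rad(-38.3)
for k in (np.pi/2,-np.pi/2):
    print("grasp",planner.ik([*bc,.012],down(a+k)),planner.ik([*bc,.2],down(a+k)))
for ang in (0,10,20):
  for k in (90,-90): print(ang,k,[planner.ik([.424+s*.068*np.cos(np.radians(ang)),.025+s*.068*np.sin(np.radians(ang)),.035],down(np.radians(ang+k))) for s in (0,1,-1)])
# choose first hover: smaller joint6
q=[planner.ik([*bc,.2],down(a+k)) for k in (np.pi/2,-np.pi/2)]
q=[x for x in q if x is not None]; j=min(q,key=lambda x:abs(x[5]))
t=monitor.get_clock()
ctrl.set_joints(j)
print(monitor.get_clock()-t, monitor.get_tcp_pos(), monitor.get_tcp_rot())
c=calibration("wrist"); im=snapshot("wrist"); save("w1",im)
for r in rings(c,im,.012,True): print(*r)
print("tcp px",proj(c,monitor.get_tcp_pos(),True))
```

```text
grasp [-0.5699  0.5319 -0.1778  0.8611  0.      0.0985] [-0.5699  0.3587  0.0861  1.2981  0.      0.0985]
grasp [-0.5699  0.5319 -0.1778  0.8611  0.     -3.0431] [-0.5699  0.3587  0.0861  1.2981  0.     -3.0431]
0 90 [array([ 0.0589,  0.2959, -0.4951,  0.7799,  0.    ,  0.0589]), array([ 0.0508,  0.4059, -0.3207,  0.8442,  0.    ,  0.0508]), array([ 0.0701,  0.1824, -0.6569,  0.7315,  0.    ,  0.0701])]
0 -90 [array([ 0.0589,  0.2959, -0.4951,  0.7799,  0.    , -3.0827]), array([ 0.0508,  0.4059, -0.3207,  0.8442,  0.    , -3.0908]), array([ 0.0701,  0.1824, -0.6569,  0.7315,  0.    , -3.0715])]
10 90 [array([ 0.0589,  0.2959, -0.4951,  0.7799,  0.    , -0.1156]), array([ 0.0748,  0.4054, -0.3215,  0.8439,  0.    , -0.0997]), array([ 0.0369,  0.1831, -0.656 ,  0.7318,  0.    , -0.1376])]
10 -90 [array([ 0.0589,  0.2959, -0.4951,  0.7799, -0.    ,  3.026 ]), array([ 0.0748,  0.4054, -0.3215,  0.8439, -0.    ,  3.0419]), array([ 0.0369,  0.1831, -0.656 ,  0.7318, -0.    ,  3.004 ])]
20 90 [array([ 0.0589,  0.2959, -0.4951,  0.7799,  0.    , -0.2902]), array([ 0.0986,  0.4021, -0.327 ,  0.8418,  0.    , -0.2505]), array([ 0.0048,  0.1879, -0.6495,  0.7334,  0.    , -0.3442])]
20 -90 [array([ 0.0589,  0.2959, -0.4951,  0.7799,  0.    ,  2.8514]), array([ 0.0986,  0.4021, -0.327 ,  0.8418,  0.    ,  2.8911]), array([ 0.0048,  0.1879, -0.6495,  0.7334,  0.    ,  2.7974])]
2.9083 [ 0.4655 -0.2972  0.2001] [1.0284 2.9683 0.0003]
[314.6471 279.2647] [ 0.5189 -0.3411] 0.032985227237338335 0.00016466508591768454
[ 80.56 197.52] [ 0.2994 -0.4823] 0.022664740518312812 0.00028613173349138163
[316.4103 131.9744] [ 0.4126 -0.2571] 0.03278838541136253 0.00010160736900465798
[ 81.6  107.56] [ 0.2339 -0.4168] 0.022564736912807748 0.00025241667202346323
[121.3333  20.7778] [ 0.1915 -0.3238] 0.022740199669033873 0.0003321687524975993
tcp px [317.116  300.3849]
```

View pics/w1.png

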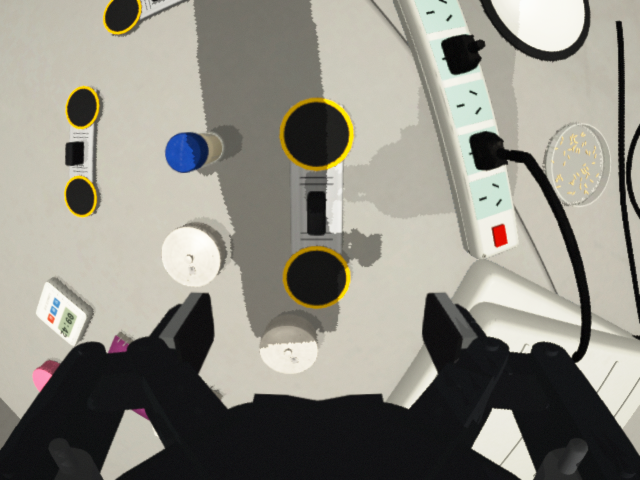

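The wrist view shows the target beam with pans at (316,132) and (315,279), spacing 135.7 mm, which confirms it's the 136 mm beam. The surroundings are clear. I'll grasp it now.

Run:
```python
from h import *
p1=np.array([.5189,-.3411]);p2=np.array([.4126,-.2571]); bc=(p1+p2)/2; d=p1-p2; a=np.arctan2(d[1],d[0]); print(bc,np.degrees(a))
rot=down(a+np.pi/2)
ctrl.movel([*bc,.08],feed=.2,rot=rot)
ctrl.movel([*bc,.012],feed=.1)
print(monitor.get_tcp_pos(),monitor.get_contact_force())
ctrl.set_gripper(0.0); print("w",monitor.get_width(),monitor.get_contact_force())
ctrl.movel([*bc,.03],feed=.04); print(monitor.get_contact_force())
ctrl.movel([*bc,.19],feed=.15)
ctrl.sleep(.2)
print("w",monitor.get_width(),monitor.get_contact_force(),monitor.get_ft_torque(),monitor.get_clock())
c=calibration("wrist"); im=snapshot("wrist"); save("w2",im)
t=np.array(monitor.get_tcp_pos()); print(t)
rr=[r for r in rings(c,im,.19,True)]
for r in rr: print(*r)
```

```text
[ 0.4657 -0.2991] -38.31636792538243
[ 0.4663 -0.2995  0.0127] [0.5071 0.405  0.1939]
w 0.014969648893361201 [-1.3196 -1.0347  2.0226]
[ 0.84   -0.4371 -5.9529]
w 0.015276617615992982 [ 0.448   0.2163 -7.0519] [-0.0204 -0.0384  0.0135] 7.35
[ 0.4654 -0.2989  0.1892]
[313.8571 373.1429] [ 0.4997 -0.3257] 0.013427645469176012 0.0002662010974615922
[ 74.8077 198.4615] [ 0.3615 -0.3554] 0.009973874269456354 0.00012317201116695436
[ 75.6  106.84] [ 0.3326 -0.3265] 0.009947971670805349 0.00011088104863324118
[313.875  136.1429] [ 0.4121 -0.2564] 0.032289866685353684 0.00010202404510540121
[115.6471  19.5882] [ 0.3138 -0.2854] 0.010084223676810318 0.00018667924407571795
```

View pics/w2.png

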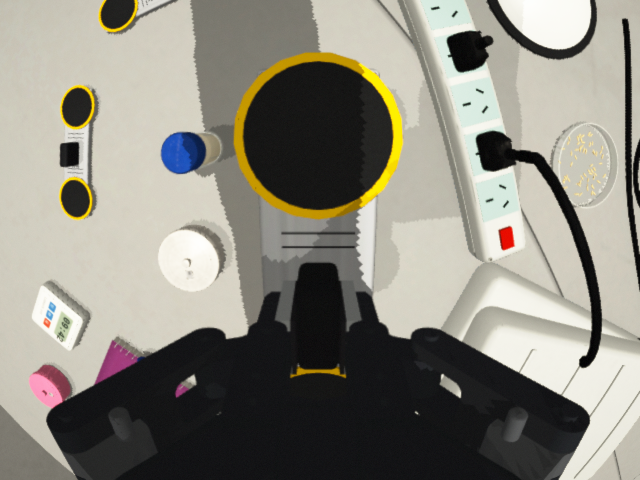

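The beam is held with its middle within 1 mm of the TCP along its length. Next I'll move to a waypoint beside the dome where the wrist camera can see the dot.

Run:
```python
from h import *
rot=down(np.radians(98))
ctrl.move_to([.47,-.10,.20],rot); ctrl.sleep(.2)
c=calibration("wrist"); im=snapshot("wrist"); save("w3",im)
print(monitor.get_tcp_pos(),monitor.get_clock(),monitor.get_width())
print("pred dot",proj(c,[.4249,.0243,.02],True))
c2=calibration("top"); i2=snapshot("top"); save("t3",i2,(90,150,350,345),3)
# foot ring fit in wrist: dark pixels near predicted
g=cv2.cvtColor(im,cv2.COLOR_RGB2GRAY); 
u,v=proj(c,[.4249,.0243,.02],True).astype(int)
x0,y0=max(u-12,0),max(v-12,0); sub=(g[y0:v+13,x0:u+13]<70).astype(np.uint8)
M=cv2.moments(sub,True); p=(x0+M["m10"]/M["m00"],y0+M["m01"]/M["m00"]); print("dot px",p,M["m00"],plane(c,p,.02,True))
it=cv2.imread("pics/top0.png",0); s=(it[228:245,146:163]<90).astype(np.uint8); M=cv2.moments(s,True); p=(146+M["m10"]/M["m00"],228+M["m01"]/M["m00"]); print("top dot",p,M["m00"],plane(c2,p,.02))
```

```text
[ 0.4701 -0.101   0.1999] 8.4667 0.015294868117401479
pred dot [460.5225 181.1051]
dot px (np.float64(460.9791666666667), np.float64(182.10416666666666)) 96.0 [0.4257 0.0249 0.02  ]
top dot (153.52380952380952, 235.61904761904762) 21.0 [0.4245 0.0278 0.02  ]
```

View pics/w3.png

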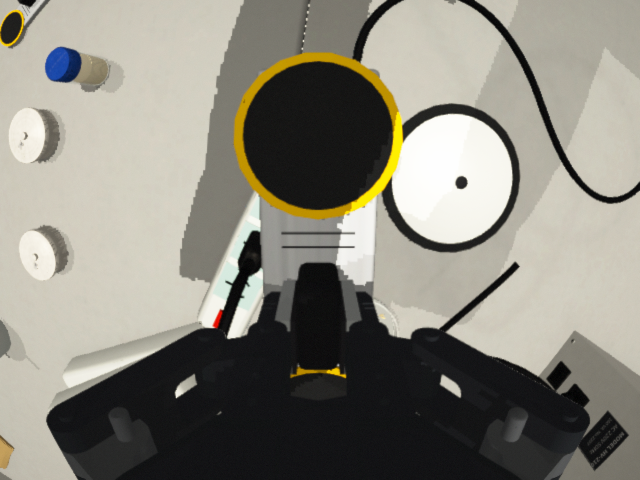

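View pics/t3.png

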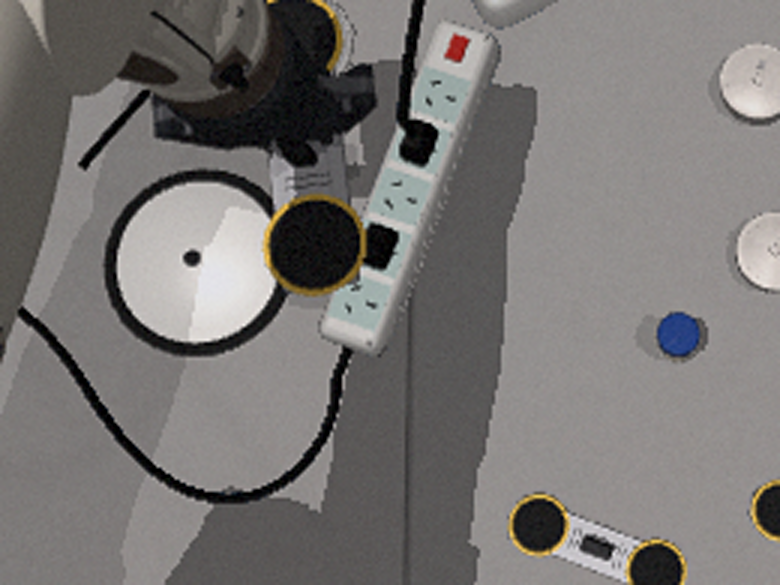

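The wrist camera puts the dome dot at (461,182), so (0.4257, 0.0249). That agrees with the corrected top and scene estimates. I'll lay the beam on.

Run:
```python
from h import *
d=np.array([.4256,.0248])
ctrl.movel([*d,.15],feed=.15)
ctrl.movel([*d,.05],feed=.1)
ctrl.sleep(.2); f0=monitor.get_contact_force()[2]; print(monitor.get_tcp_pos(),f0)
z=.036
ctrl.movel([*d,z],feed=.04)
while z>.028:
    ctrl.sleep(.08); f=monitor.get_contact_force()[2]; print(round(z,4),f)
    if f-f0>3: break
    z-=.001; ctrl.movel([*d,z],feed=.03)
t=monitor.get_tcp_pos(); print(t)
ctrl.set_gripper(.05)
ctrl.set_gripper(.085)
print(monitor.get_width(),monitor.get_contact_force())
ctrl.movel([*d,.09],feed=.1)
ctrl.movel([d[0]+.02,d[1],.20],feed=.25)
ctrl.sleep(.3)
c=calibration("wrist"); im=snapshot("wrist"); save("w4",im); print(monitor.get_clock())
for r in rings(c,im,.032,True): print(*r)
c=calibration("scene"); im=snapshot("scene"); save("s4",im,(60,120,380,330),2.4)
```

```text
[0.4261 0.0248 0.0506] -6.7124003729577915
0.036 -6.640890487418509
0.035 -7.270124221779135
0.034 -6.655806855121437
0.033 -6.910516815409356
0.032 -3.4716181812562747
[0.4258 0.0248 0.0322]
0.0852642656104006 [ 0.8373 -0.6253 -0.3993]
15.4333
[318.6316 267.3158] [0.4929 0.0341] 0.0327749923380641 0.00013703230106717028
[320.7179 110.9744] [0.3588 0.0152] 0.03273529545023161 0.0001941620481753785
```

View pics/w4.png

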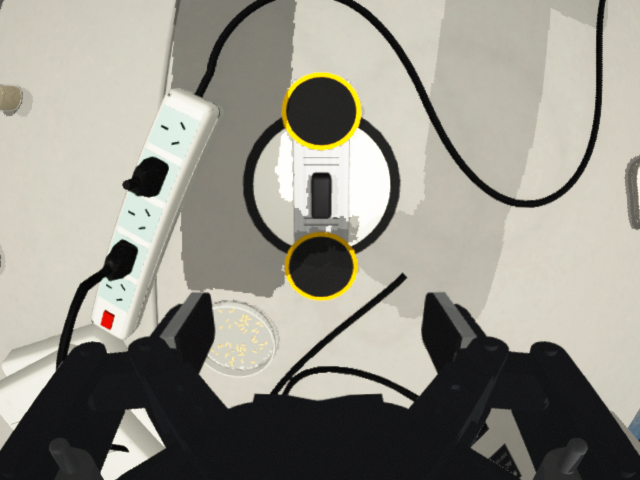

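View pics/s4.png

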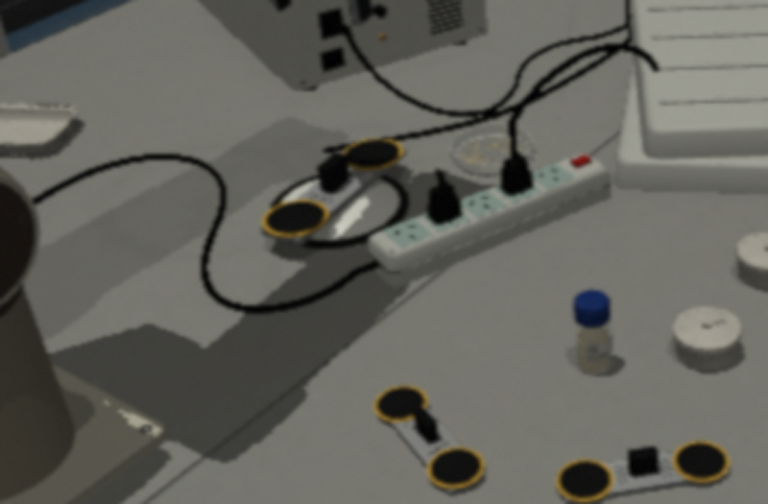

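The beam balances level, centred at (0.4259, 0.0247). In the wrist view its pans are at (321,111) and (319,267). Now I'll hover over the nearer dish.

```bash
cat >> h.py <<'E'
def lid(c,im,guess,fish=True,z=.030,R_=.030):
    u=proj(c,[*guess,z],fish); e=[proj(c,[guess[0]+R_*np.cos(t),guess[1]+R_*np.sin(t),z],fish) for t in np.linspace(0,2*np.pi,24)]
    rp=np.mean([np.hypot(*(q-u)) for q in e])
    g=cv2.medianBlur(cv2.cvtColor(im,cv2.COLOR_RGB2GRAY),3); m=int(rp*1.7)
    x0,y0=max(int(u[0])-m,0),max(int(u[1])-m,0); s=g[y0:int(u[1])+m,x0:int(u[0])+m]
    s=cv2.resize(s,None,fx=3,fy=3,interpolation=cv2.INTER_CUBIC)
    h=cv2.HoughCircles(s,cv2.HOUGH_GRADIENT,1,10,param1=80,param2=12,minRadius=int(rp*3*.93),maxRadius=int(rp*3*1.07))
    out=[] if h is None else [(np.array([x0+q[0]/3,y0+q[1]/3]),q[2]/3) for q in h[0][:3]]
    return rp,[(p,r,plane(c,p,z,fish)[:2]) for p,r in out]
E
python3 - <<'E'
from h import *
ctrl.movel([.44,.0,.23],feed=.25)
g2=np.array([.4228,-.4176]); g1=np.array([.554,-.409])
ctrl.move_to([*g2,.19],down(np.radians(45))); ctrl.sleep(.15)
c=calibration("wrist"); im=snapshot("wrist"); save("w5",im); print(monitor.get_clock(),monitor.get_tcp_pos())
print(lid(c,im,g2)); print(lid(c,im,g1))
E
```

```text
17.5417 [ 0.4236 -0.4166  0.1905]
(np.float64(35.350440483469306), [(array([317.8333, 214.5   ], dtype=float32), np.float32(35.5), array([ 0.4241, -0.4163])), (array([318.1667, 217.8333], dtype=float32), np.float32(32.899998), array([ 0.4263, -0.4182]))])
(np.float64(29.332720847060354), [(array([424.8333, 310.8333], dtype=float32), np.float32(30.4), array([ 0.5607, -0.41  ])), (array([427.8333, 308.8333], dtype=float32), np.float32(30.033333), array([ 0.5613, -0.4067])), (array([424.5, 307.5], dtype=float32), np.float32(30.766668), array([ 0.5577, -0.408 ]))])
```

View pics/w5.png

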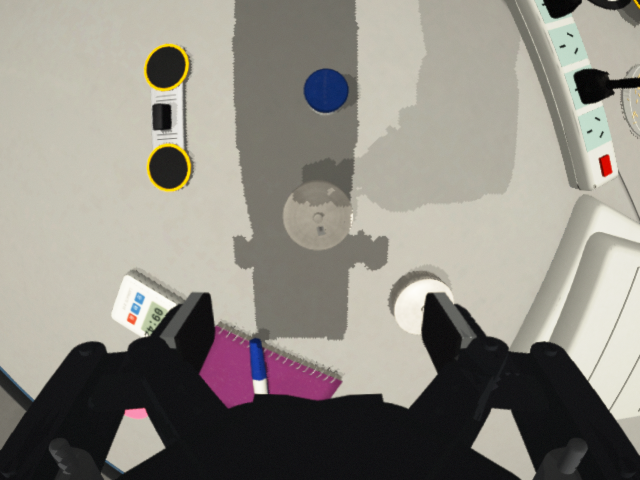

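The dish in the wrist view is at (318,214), radius 35.5 px against 35.4 expected, giving (0.4241, -0.4163). The vial at (326,90) lies off the jaw axis. I'll grasp this dish and carry it to the far pan.

```bash
cat >> h.py <<'E'
def pick(d,yaw,zg=.004):
    ctrl.movel([*d,.07],feed=.2,rot=down(yaw))
    ctrl.movel([*d,zg],feed=.09); ctrl.sleep(.1)
    print("at",monitor.get_tcp_pos(),monitor.get_contact_force())
    ctrl.set_gripper(.0); print("w",monitor.get_width(),monitor.get_tcp_pos())
    ctrl.movel([*d,.03],feed=.06); print("w",monitor.get_width())
    ctrl.movel([*d,.17],feed=.2); print("w",monitor.get_width(),monitor.get_contact_force(),monitor.get_clock())
E
python3 - <<'E'
from h import *
pick(np.array([.4241,-.4163]),np.radians(45))
c=calibration("wrist"); im=snapshot("wrist"); save("w6",im)
ctrl.move_to([.4929,.0341,.17],down(np.radians(98))); ctrl.sleep(.2)
c=calibration("wrist"); im=snapshot("wrist"); save("w7",im); print(monitor.get_clock(),monitor.get_tcp_pos(),monitor.get_contact_force())
for r in rings(c,im,.032,True): print(*r)
E
```

```text
at [ 0.4247 -0.4169  0.0049] [ 0.2137 -0.2941  0.1681]
w 0.05606574317189466 [ 0.4246 -0.4166  0.0052]
w 0.05587360102057551
w 0.055948286787369676 [-0.7429 -0.1256 -1.3   ] 21.1
23.0667 [0.4931 0.0334 0.1699] [-0.1777  0.3936 -1.3555]
[319.6667 210.6333] [0.4929 0.034 ] 0.03266684400693906 0.000392365839334755
[319.6923  46.9231] [0.359  0.0153] 0.03271492939511031 0.00012881954748628552
```

View pics/w7.png

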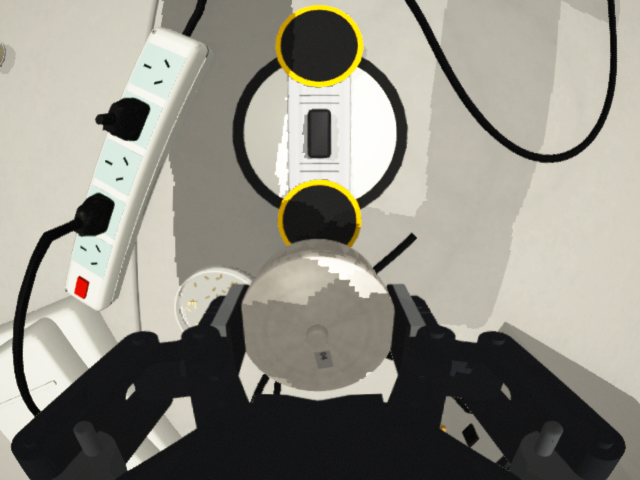

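The dish is held at the 56 mm body below the skirt, and looks level at (318,315). I'll check its position in the hand, then lower it onto the far pan.

```bash
cat >> h.py <<'E'
def place(p,yaw,zpan,zrel,press=.002,exit_=None):
    rot=down(yaw)
    ctrl.movel([*p,zpan+.03],feed=.15,rot=rot); ctrl.sleep(.15)
    f0=np.mean([monitor.get_contact_force()[2] for _ in range(3)])
    z=zpan+zrel+.0015; ctrl.movel([*p,z],feed=.05); ctrl.sleep(.1)
    zend=zpan+zrel-press
    while True:
        f=monitor.get_contact_force()[2]; print(round(z,4),round(f-f0,2),np.array(monitor.get_tcp_pos()))
        if z<=zend+1e-6: break
        z-=.0007; ctrl.movel([*p,z],feed=.02); ctrl.sleep(.1)
    ctrl.set_gripper(.085); ctrl.sleep(.3)
    print("open",monitor.get_width(),monitor.get_contact_force())
E
python3 - <<'E'
from h import *
c=calibration("wrist"); im=snapshot("wrist")
t=np.array(monitor.get_tcp_pos()); print(t,lid(c,im,t[:2],z=t[2]-.0052+.030))
place(np.array([.4929,.0340]),np.radians(98),.032,.0052)
c=calibration("wrist"); im=snapshot("wrist"); save("w8",im); print(monitor.get_clock())
s=snapshot("scene"); save("s8",s,(100,120,300,270),4)
E
```

```text
[0.493  0.0335 0.1699] (np.float64(75.42540482836154), [(array([317.5, 315.5], dtype=float32), np.float32(76.799995), array([0.487 , 0.0324])), (array([314.1667, 310.8333], dtype=float32), np.float32(80.1), array([0.4853, 0.031 ])), (array([313.5, 314.5], dtype=float32), np.float32(76.433334), array([0.4868, 0.031 ]))])
0.0387 -0.48 [0.4931 0.034  0.0388]
0.038 0.5 [0.493  0.034  0.0381]
0.0373 0.35 [0.4929 0.034  0.0373]
0.0366 0.6 [0.4929 0.034  0.0366]
0.0359 1.37 [0.493 0.034 0.036]
0.0352 1.65 [0.4931 0.034  0.0353]
open 0.08508629422126869 [-0.5072  0.634   0.6117]
27.3583
```

View pics/w8.png

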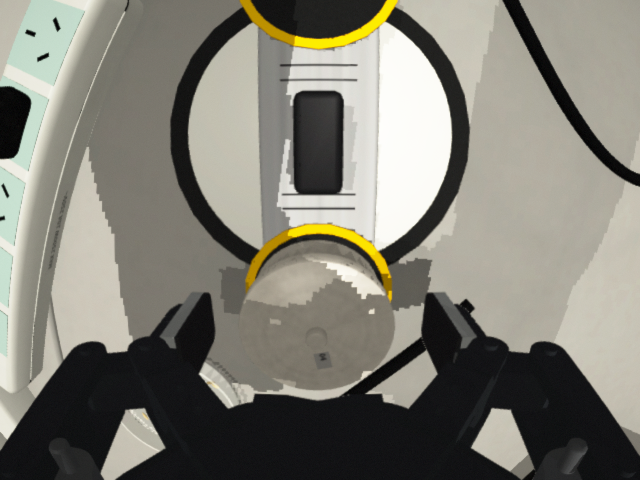

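View pics/s8.png

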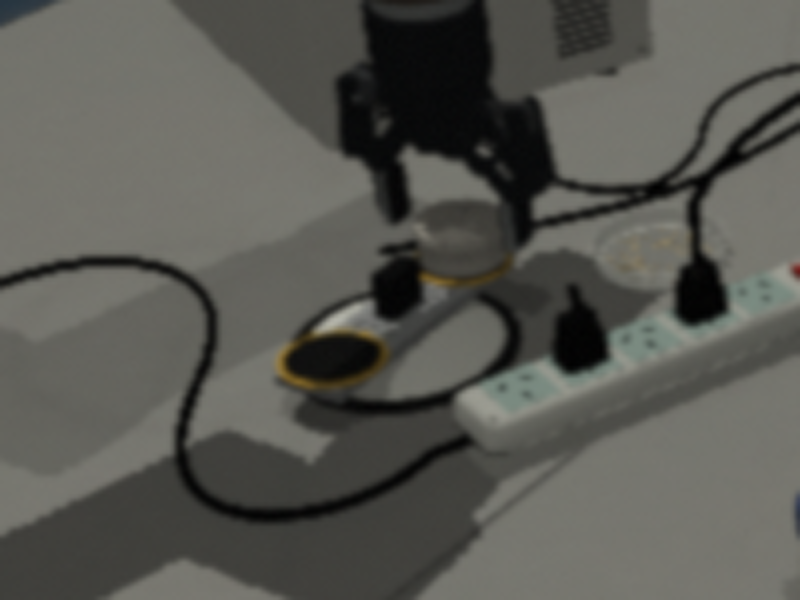

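The dish stands on the far pan and is released. The in-hand reading suggested it might sit about 5 mm inward, so I'll back off upward and measure.

Run:
```python
from h import *
ctrl.movel([.4929,.034,.10],feed=.12)
ctrl.movel([.4929,.034,.21],feed=.25); ctrl.sleep(.25)
c=calibration("wrist"); im=snapshot("wrist"); save("w9",im,(200,20,440,320),2.6); print(monitor.get_clock(),monitor.get_tcp_pos())
for r in rings(c,im,.032,True): print(*r)
print(lid(c,im,[.491,.034],z=.060))
c=calibration("top"); im=snapshot("top"); save("t9",im,(110,170,210,280),6); print(lid(c,im,[.491,.034],fish=False,z=.060))
for r in rings(c,im,.032): print(*r)
```

```text
28.9917 [0.4921 0.034  0.2086]
[320.2778 191.6111] [0.4929 0.0338] 0.03238587651650654 0.0003799514164295602
[316.9   57.35] [0.3587 0.0152] 0.03320048125630974 0.00013792336615040408
(np.float64(36.70865158879934), [(array([317.1667, 222.8333], dtype=float32), np.float32(36.233334), array([0.4957, 0.0339])), (array([317.8333, 215.1667], dtype=float32), np.float32(34.3), array([0.4894, 0.0335])), (array([317.1667, 219.1667], dtype=float32), np.float32(37.333332), array([0.4927, 0.0334]))])
(np.float64(13.34779127497336), [(array([145.8333, 201.5   ], dtype=float32), np.float32(13.400001), array([0.4948, 0.035 ]))])
[308.5882 340.2353] [ 0.1887 -0.3231] 0.021849973804808517 0.0002499208510044081
[269.25  323.125] [ 0.2222 -0.2375] 0.021820564842112672 0.0003092441667555514
[351.0625 319.    ] [ 0.2305 -0.415 ] 0.02173542881177735 0.00031796964595937543
[378.375  289.4375] [ 0.2956 -0.4798] 0.02175552920071656 0.0003136116047666346
[154.6  263.15] [0.3583 0.0183] 0.032462064565940106 0.00029986785361384654
[153.5833 210.    ] [0.492  0.0354] 0.03236409594726027 0.0002445418318796262
```

View pics/w9.png

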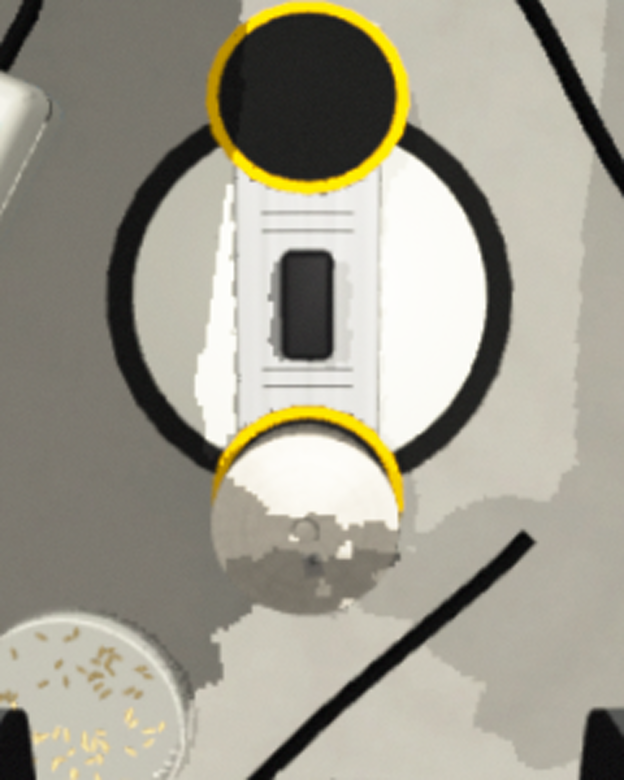

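View pics/t9.png

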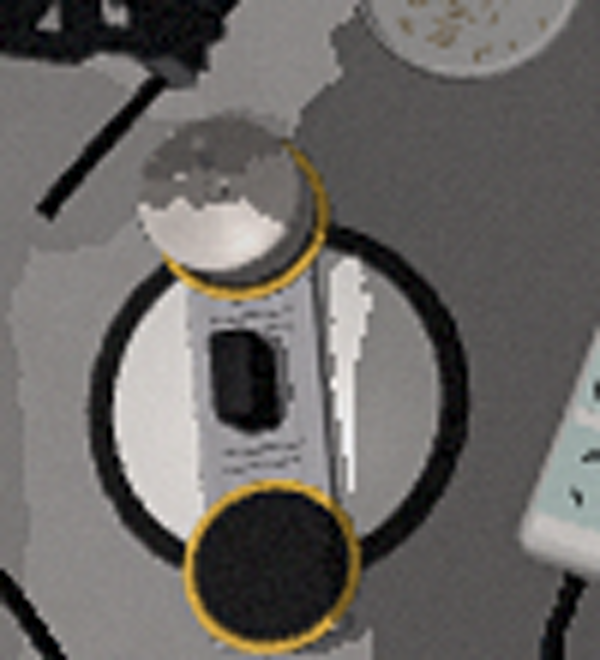

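In the wrist view the first dish's lid centre is at (317,223) and its pan's centre is about 2 mm away, so it's well within the 12 mm limit. Next is the second dish.

Run:
```python
from h import *
g1=np.array([.554,-.409])
ctrl.move_to([*g1,.19],down(np.radians(54))); ctrl.sleep(.15)
c=calibration("wrist"); im=snapshot("wrist"); save("w10",im); print(monitor.get_clock(),monitor.get_tcp_pos())
print(lid(c,im,g1))
```

```text
30.8833 [ 0.5548 -0.4077  0.1905]
(np.float64(35.327785189445216), [(array([320.8333, 217.5   ], dtype=float32), np.float32(33.633335), array([ 0.5588, -0.4069])), (array([319.5, 213.5], dtype=float32), np.float32(37.466667), array([ 0.5554, -0.4058])), (array([317.5   , 218.1667], dtype=float32), np.float32(36.666668), array([ 0.5577, -0.4095]))])
```

View pics/w10.png

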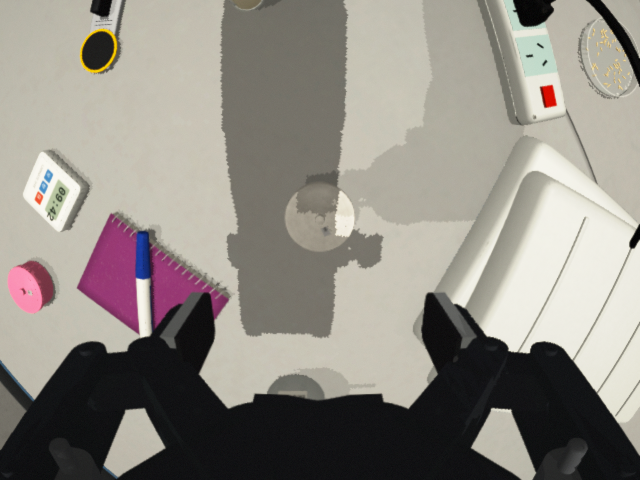

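The second dish is centred at about (320,217), spanning columns 285–355 and rows 181–253. It is clear of the white boxes by about 65 mm beyond the fingers. I'll pick it, carry it, and re-measure the near pan on the way.

Run:
```python
from h import *
c=calibration("wrist"); d=plane(c,(320,217),.03,True)[:2]; print(d)
pick(d,np.radians(54))
ctrl.move_to([.40,.0,.17],down(np.radians(98))); ctrl.movel([.359,.0153,.17],feed=.2); ctrl.sleep(.2)
c=calibration("wrist"); im=snapshot("wrist"); save("w11",im); print(monitor.get_clock(),monitor.get_tcp_pos())
for r in rings(c,im,.0355,True): print(*r)
t=np.array(monitor.get_tcp_pos()); print(lid(c,im,t[:2],z=t[2]-.0052+.030))
s=snapshot("scene"); save("s11",s,(100,120,300,270),4)
```

```text
[ 0.558  -0.4074]
at [ 0.5586 -0.4079  0.0051] [-0.2591 -0.2849  0.2028]
w 0.055766427070679726 [ 0.5586 -0.408   0.0052]
w 0.055451835558549545
w 0.05584211922745787 [ 0.5232  0.7085 -0.7695] 34.4417
36.6667 [0.3599 0.015  0.1701]
[316.9032 207.129 ] [0.3585 0.0151] 0.03254070392452587 0.0002290589236866926
[73.36 42.48] [ 0.2289 -0.2149] 0.02078271585152701 0.00016832317350776353
[17.25  21.875] [ 0.197  -0.2943] 0.021088341863772047 0.0005159298742673265
(np.float64(75.41994233839925), [(array([321.8333, 331.8333], dtype=float32), np.float32(77.5), array([0.3606, 0.0166])), (array([317.1667, 313.8333], dtype=float32), np.float32(76.799995), array([0.3534, 0.0138])), (array([317.8333, 321.5   ], dtype=float32), np.float32(78.26667), array([0.3565, 0.0145]))])
```

View pics/w11.png

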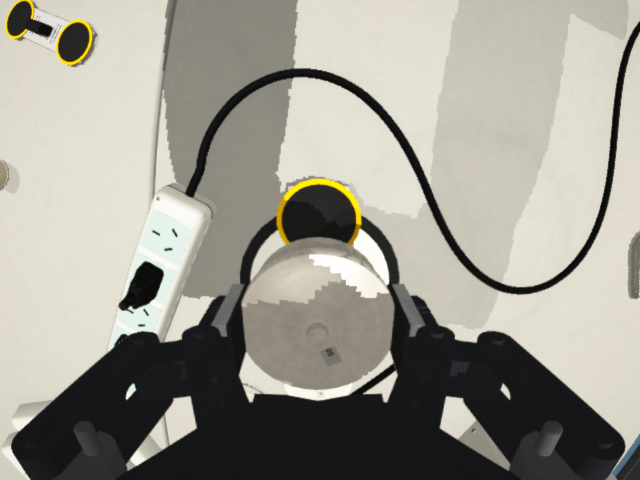

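View pics/s11.png

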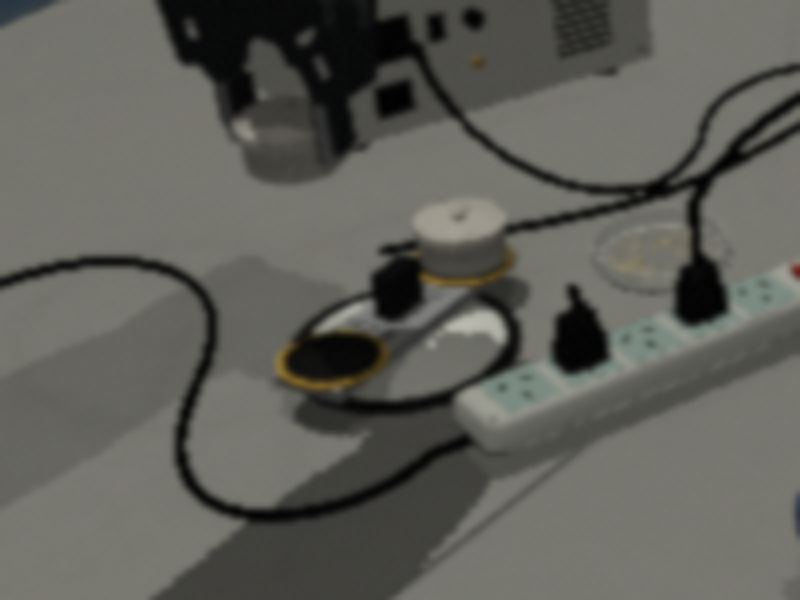

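The second dish sits in the hand just as the first did. The near pan is at (0.3585, 0.0151) and slightly raised. I'll place the dish now.

Run:
```python
from h import *
p=np.array([.3582,.0152])
place(p,np.radians(98),.0365,.0052,press=.0042)
print(monitor.get_clock())
ctrl.movel([*p,.11],feed=.1)
ctrl.movel([.42,.02,.22],feed=.25); ctrl.sleep(.4)
c=calibration("wrist"); im=snapshot("wrist"); save("w12",im,(180,0,460,320),2.4); print(monitor.get_clock(),monitor.get_tcp_pos())
for r in rings(c,im,.032,True): print(*r)
for g in ([.494,.034],[.3585,.015]): print(lid(c,im,g,z=.062))
s=snapshot("scene"); save("s12",s,(100,120,300,270),4)
```

```text
0.0432 0.64 [0.3584 0.0152 0.0433]
0.0425 -0.65 [0.3583 0.0152 0.0426]
0.0418 0.23 [0.3582 0.0152 0.0418]
0.0411 -0.31 [0.3582 0.0152 0.0411]
0.0404 0.49 [0.3582 0.0152 0.0404]
0.0397 -0.38 [0.3582 0.0152 0.0397]
0.039 -0.26 [0.3582 0.0152 0.039 ]
0.0383 0.22 [0.3582 0.0152 0.0383]
0.0376 -0.29 [0.3582 0.0152 0.0376]
0.0369 0.99 [0.3582 0.0152 0.0369]
open 0.08464790994123217 [-0.1036 -0.0659 -0.1341]
42.2833
44.275 [0.4196 0.02   0.2197]
[318.6 268.1] [0.4925 0.0338] 0.03266785782564121 0.0002620829181069249
[324.3333 113.4667] [0.3583 0.015 ] 0.03238602032840216 0.00011315938743520151
[ 4.7778 19.3333] [ 0.2394 -0.3884] 0.020780252518929995 0.0002534669772347005
[103.2308  11.7692] [ 0.2317 -0.2199] 0.02132071606256966 0.00010925260588488574
(np.float64(31.737206583430435), [(array([322.1667, 292.8333], dtype=float32), np.float32(33.466667), array([0.4886, 0.0334])), (array([322.1667, 286.8333], dtype=float32), np.float32(30.699999), array([0.4828, 0.0326])), (array([318.8333, 297.5   ], dtype=float32), np.float32(30.1), array([0.4936, 0.0312]))])
(np.float64(37.27648861386712), [(array([322.1667, 142.5   ], dtype=float32), np.float32(36.866665), array([0.3597, 0.015 ])), (array([325.1667, 145.1667], dtype=float32), np.float32(39.466667), array([0.3615, 0.0177])), (array([322.8333, 139.1667], dtype=float32), np.float32(38.366665), array([0.357 , 0.0151]))])
```

View pics/w12.png

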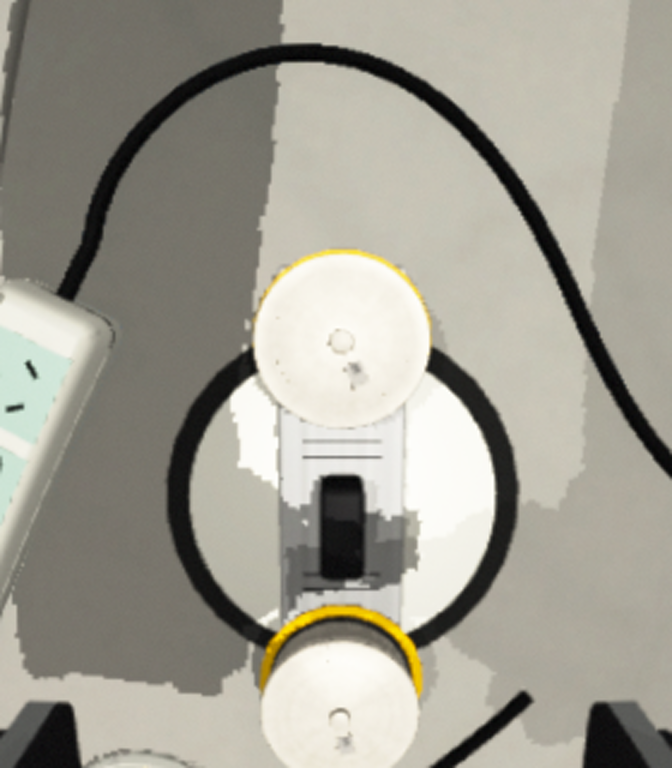

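View pics/s12.png

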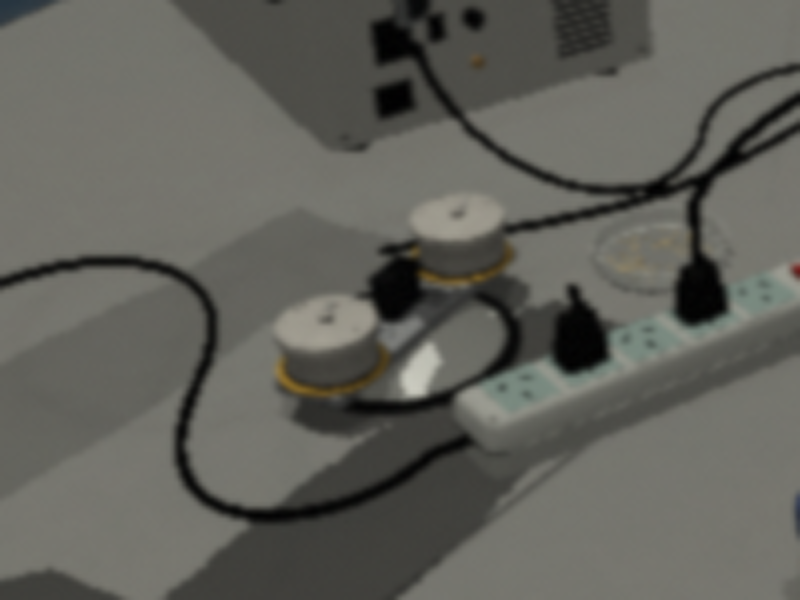

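Both dishes stand on their pans, with knobs at crop (341,341) and (341,718). The beam looks near level. One numeric and bystander check, then I'll hand in.

Run:
```python
from h import *
c=calibration("wrist")
for p in ((322.1,142.1),(322.1,299.2)): print("knob",plane(c,p,.066,True))
ctrl.movel([.42,.02,.28],feed=.25); ctrl.sleep(.3)
c=calibration("wrist"); w=snapshot("wrist")
for r in rings(c,w,.032,True): print(*r)
t=snapshot("top"); save("t13",t)
a=cv2.imread("pics/top0.png")[:,:,::-1]
for n,im in(("before",a),("after",t)):
    m=cv2.inRange(cv2.cvtColor(np.ascontiguousarray(im),cv2.COLOR_RGB2HSV),(105,120,60),(125,255,255))[245:280,300:335]; M=cv2.moments(m,True); print(n,"vial",300+M["m10"]/M["m00"],245+M["m01"]/M["m00"])
print(monitor.get_clock(),monitor.get_contact_force())
```

```text
knob [0.3597 0.0148 0.066 ]
knob [0.4935 0.034  0.066 ]
[322.0625 248.375 ] [0.4929 0.0338] 0.032845673288972886 0.0003168622800247177
[325.1176 119.0588] [0.358 0.015] 0.03227535016079243 0.0002427216908688912
[25.8235 29.4118] [ 0.2385 -0.3935] 0.021644488978733556 0.0003535457929833415
[130.5     16.6667] [ 0.2299 -0.2228] 0.02179609493976591 0.0005049995427552068
[74.5    5.125] [ 0.1991 -0.3047] 0.020515426561345886 0.00021913782737213651
before vial 315.6496815286624 261.02547770700636
after vial 315.71794871794873 261.0448717948718
45.1167 [0.1666 0.447  0.4172]
```

View pics/t13.png

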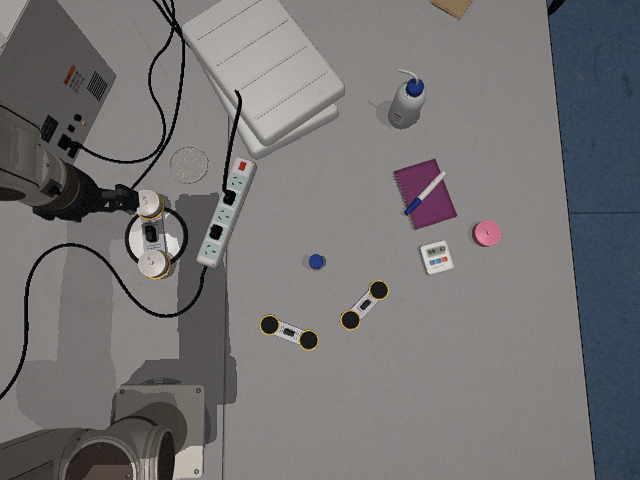

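The top view shows both dishes on the beam over the dome, at (150,203) and (153,263). The vial at (316,261) and the glass dish at (189,165) haven't moved. Handing in.

```bash
python3 -c "
from station import *
from station import order,monitor
order.close_job(); print(monitor.get_clock())"
```

```text
the job is handed in; nothing more can be done
the job is handed in; nothing more can be done
```

I laid the largest beam on the dome, where it balanced level when released. I then stood one pale dish on each pan and handed the job in at about 45 s of the 72 s; no verdict was reported.

**Last checks:**
- **Beam:** its middle is within about 1 mm of the crown. It looked near level in the pictures, but I did not measure the final tilt as an angle.
- **Dishes:** both are upright with their knobs within about 2 mm of the pan centres. The arm was clear above.
- **Bystanders:** the vial moved less than 0.1 px in the top view. The glass dish is at the same pixel by eye.

**Checks that disagreed:**
- **Circle fits:** some lid circle fits were off by 4–10 mm because of shadows. The in-hand reading of the first dish was about 6 mm off. I relied on the knob positions and the views after release instead.
- **Grip height:** the dishes were gripped on the 56 mm body rather than the 60 mm skirt I had aimed for. This had no visible effect.

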